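Hold back the belt tensioner of the slide stainer

TASK

The slide stainer on the lab bench needs its drive belt refitted. Pull its service drawer fully out by the bar handle, then push the black roller on the sprung tensioner arm inside back against its spring, towards the two fixed pulleys, until the arm is well past the click of its pawl, and finish while still holding the roller back there, so that a colleague can slip the belt on. Leave the bottles, beaker and other things around the machine standing where they are.

Things in the scene. Friction and masses are not known exactly. Their poses are not given: they have to be found in the camera images.
- stainer: Slide stainer: white low box, 260 (x) by 320 (y) by 115 mm high, fixed on the bench. On its top a disc lid (radius 82, centre 165 mm behind the front and 50 mm to -y of the middle) with a knob, up to 153 mm above the bench. Origin: at bench level, middle of its front edge. Own -x side is the front with the only drawer, facing roughly the robot, turned up to 0.3 rad either way.
- drawer (a joint): Service drawer, m: 0 shut, 0.16 fully out; slides along the stainer's own -x, friction about 5 N, stays where left; may start up to 0.03 open. White front panel 12 mm thick, 312 mm wide, top edge 105 mm above the bench; behind it an open tray 230 mm deep, 260 mm wide inside; tray floor 18 mm, side walls 48 mm above the bench. A spare pulley ring, 14 mm high, lies loose by its -y wall.
- drawer_handle (a point): Middle of the drawer's bar handle: round steel bar 11 mm thick and 130 mm long, level, along the stainer's y, its axis 45 mm in front of the drawer front and 85 mm above the bench (30 mm below the stainer's top), on two end posts. Moves with the drawer. Free space behind the bar 39 mm.
- roller: Black upright roller on the free end of the sprung steel tensioner arm (does not spin): 28 mm diameter, 55 mm tall, top 85 mm above the bench. Origin: centre of its foot, 30 mm up, on top of the arm. The arm's upright pivot axis lies 80 mm from it along own +x; own +y is the way to push. At rest it stands 59 mm behind the back of the drawer's front panel, 24 mm to -y of the drawer's middle line.
- roller_top (a point): Centre of the roller's top. Pushed to the stainer's +y it swings about the pivot, up to a hard stop 24 mm to +y of the drawer's middle line. A sprung brass pawl clicks over the arm's tooth 2 mm before the middle line and has dropped behind it 8 mm past the line: well past is beyond that. Push: 4 N to start, 8 N over the click, 9 N at the stop. The pawl does not latch: let go, the arm springs back.
- pulley_front (a point): Top centre of the front one of two fixed aluminium pulleys in the drawer, 42 mm wide, tops 48 mm above the bench, 45 mm behind the front panel and 98 mm to +y of the middle line; the other stands 145 mm farther back.
- bottle_large: Large amber glass jar with a black cap, 76 mm diameter, 150 mm tall, loose, stands left (+y) of the drawer's path. Origin: centre of its foot. To be left alone.
- bottle_small: Small amber glass jar with a black cap, 54 mm diameter, 110 mm tall, loose, stands right (-y) of the drawer's path. Origin: centre of its foot. To be left alone.
- beaker: Clear glass beaker, 70 mm diameter, 100 mm tall, loose, right (-y) of the stainer's front. Origin: centre of its foot. To be left alone.
- slide_box: Grey plastic slide box, 100 by 75 by 35 mm, loose, left (+y) of the drawer's path. Origin: centre of its underside. To be left alone.
- timer: White kitchen-type timer with a grey dial, 35 by 75 by 75 mm, loose, standing on the bench to the right. Origin: centre of its underside. To be left alone.
- dish: Shallow glass dish, 90 mm diameter, 16 mm high, loose, on the bench to the left. Origin: centre of its underside. To be left alone.

How it is judged:
On the way, in this order (a step that is already met when the one before it is completed fails the run):
1. the drawer is pulled out, at least 135 mm of its 160 mm (value of joint drawer above 0.135 m), for 0.2 s.
2. the gripper pushes the roller back past the click, more than 8 mm to the stainer's +y of the drawer's middle line (y of roller_top in the frame of stainer above 0.008 m and contact force between roller and the fingers above 2 N), for 0.2 s.
At the end, for the whole second after the job is handed in: Through the last second the robot's fingers still press on the roller (more than 2 N), the roller stays past the click (more than 8 mm to +y of the drawer's middle line) and at rest (under 10 mm/s), and the drawer is still at least 120 mm out (all of step 2 and linear speed of roller below 0.01 m/s and value of joint drawer above 0.12 m); the arm keeps its last pose, push and grip.
It fails at once if a bottle, the beaker, the slide box, the timer or the dish is knocked over or shifted more than 30 mm (distance of any of bottle_large, bottle_small, beaker, slide_box, timer, dish from where it was at the start of the episode above 0.03 m or angle between any of bottle_large, bottle_small, beaker's own z axis and vertical above 0.5 rad or angle between timer's own z axis and vertical above 0.7 rad).
It also fails if it takes over 42 s, if anything falls off the work surface, if the arm or the gripper's body presses on something with over 40 N, if the wrist force passes 120 N, or if a joint passes its speed limit or range.

ROBOT

A 7-joint arm with a two-finger parallel gripper is mounted at the origin on the work surface. World frame = base frame: x ahead of the robot, y to its left, z up, the work surface at z = 0. Lengths are in m, angles in rad, forces in N, time in s.
With the tool pointing down it reaches from about 0.425 to 1.025 m from the base axis. Payload 3.6 kg.
Tool frame: the origin (TCP) lies between the finger pads; the fingertips stand manip.nose_length ahead of it and the grasp point (between the pads) is the TCP (manip.nose_length is the distance from the TCP to the fingertips, in m); y points along the fingers, z is the direction in which the jaws open and shut, and the axes are right-handed (so a half turn about y gives the same grasp; the last joint's range is limited). The gripper opens to 85 mm and grips with 20 to 120 N. Pads are 22 mm wide; open, the fingers measure 114 mm over their backs; the gripper's body (76 mm by 85 mm) begins 54 mm behind the grasp point. The pads swing forward as they close: fully open they stand 13 mm farther back than shut.
Start: joints at [-1.371, 0.591, 0.048, 1.609, -0.033, 0.943, -0.034], TCP at [0.209, 0.694, 0.25] pointing down, gripper open.
Joint ranges: [-2.69, 2.69], [-0.47, 2.24], [-1.27, 1.36], [0.19, 2.51], [-1.53, 4.68], [0.08, 2.07], [-3.09, 3.09]. Speed limits (rad/s): [2.57, 2.57, 3.14, 3.14, 3.14, 3.14, 3.14].

INTERFACE

Orientations are given as [roll, pitch, yaw] about the fixed x, y, z axes, in that order (R = Rz(yaw) Ry(pitch) Rx(roll)).
In Python, from bench import manip, solver, sensors, snapshot, calibration gives the robot as it stands. Calls block until the motion is done:
- manip.reach(position, orientation): joint-space move of the TCP to a pose.
- manip.line_to(position, frame=None, velocity=0.15): straight line of the TCP; frame=None keeps the orientation; velocity is the mean speed in m/s.
- manip.move_j(angles): joint-space move.
- manip.grip(opening): finger opening in m; the grip force is fixed at half the most; returns when the fingers have stopped.
- manip.pause(seconds).
- solver.ik(position, orientation): joint angles nearest the present ones, or None.
- sensors.get_state(): the state.
- snapshot(name): name is "scene" or "top" or "wrist"; returns (picture, depth): 384x512x3 uint8, red, green, blue; 384x512 float32, m along the optical axis (not along the pixel's ray), 0 where there is no reading.
- calibration(name): a dict with "K" (3x3 intrinsics, pixels), "eye" and "rotation" of the camera in the world; the wrist camera has in their place "hand_eye" (4x4, takes a point from camera to tool coordinates, whose origin is the TCP and whose axes are the tool frame's). Camera axes: x right, y up, looking along -z (the intrinsics and any distortion apply to the point x, -y, -z); pixel columns grow to the right and rows downward; lengths in m; the calibration is good to about 2 mm. The wrist camera is an equidistant fisheye: a pixel r from the principal point sees the ray r / f radians off the axis. A picture is of the moment at which its call begins: read the wrist's pose just before it. calibration takes no time and is no camera call.
A pose or a line that the arm cannot do raises manip.IKError and nothing moves.
- manip.sign_off(): hands the job in, once; it reports no verdict.
The state is a dict: "time": time; "joint_pos": joint angles; "joint_vel": joint speeds; "tau": joint torques, N m; "ee_pos": TCP position; "orientation": TCP orientation; "contact_force": force on the tool from outside, world axes, zero at the start; "moment": the same for the moment, N m; "grip_width": finger opening in m.
Only numpy, scipy, OpenCV 4.12 (cv2) and the standard library are available. Lean on these libraries where they do the work, as an engineer would, in place of code of your own. Each camera call takes 0.05 s, during which the arm holds its last target. There are 200 camera calls.

## Working session

There is one attempt and no reset: what is moved stays moved. The work goes in short steps, each a Python script; the robot and the scene stay as the last script left them, time stands still between calls to the robot, and variables do not carry over. Pictures are saved under pics/ and viewed, about 8 in all and at most 12, crops included, and the job is handed in when it is done.

```bash
ls; mkdir -p pics
python3 - <<'E'
from bench import manip, sensors, snapshot, calibration
import cv2, numpy as np
s=sensors.get_state(); print(s['time'],s['ee_pos'],s['orientation'],manip.nose_length)
ims=[]
for n in ['scene','top']:
    p,d=snapshot(n); np.savez(f'{n}0.npz',p=p,d=d); cv2.imwrite(f'pics/{n}0.png',cv2.cvtColor(cv2.resize(p,(800,600)),cv2.COLOR_RGB2BGR)); c=calibration(n); print(n,c, (d>0).mean())
print(calibration('wrist'))
E
```

```text
pics
0.0 [0.20903313 0.69338461 0.24910829] [-1.57307027e+00 -1.57263279e-04 -2.92684091e-01] 0.019
scene {'K': array([[447.80705407,   0.        , 247.56722063],
       [  0.        , 447.80705407, 189.44066272],
       [  0.        ,   0.        ,   1.        ]]), 'eye': array([1.76310479, 0.01294163, 0.87305421]), 'rotation': array([0.97664313, 0.02194186, 1.56097466])} 0.9920450846354166
top {'K': array([[404.46620772,   0.        , 252.16502906],
       [  0.        , 404.46620772, 199.52103942],
       [  0.        ,   0.        ,   1.        ]]), 'eye': array([0.51775066, 0.02484508, 1.24339982]), 'rotation': array([ 0.04573719, -0.03227073, -1.55176377])} 0.9961802164713541
{'K': array([[297.31863964,   0.        , 255.19959511],
       [  0.        , 297.31863964, 192.3225726 ],
       [  0.        ,   0.        ,   1.        ]]), 'hand_eye': array([[-1.67993665e-04, -9.65402329e-01, -2.60764866e-01,
        -6.70263969e-02],
       [ 7.08926797e-04,  2.60764689e-01, -9.65402131e-01,
        -1.23778882e-01],
       [ 9.99999735e-01, -3.47044643e-04,  6.40592765e-04,
         6.04729005e-04],
       [ 0.00000000e+00,  0.00000000e+00,  0.00000000e+00,
         1.00000000e+00]])}
```

View pics/top0.png

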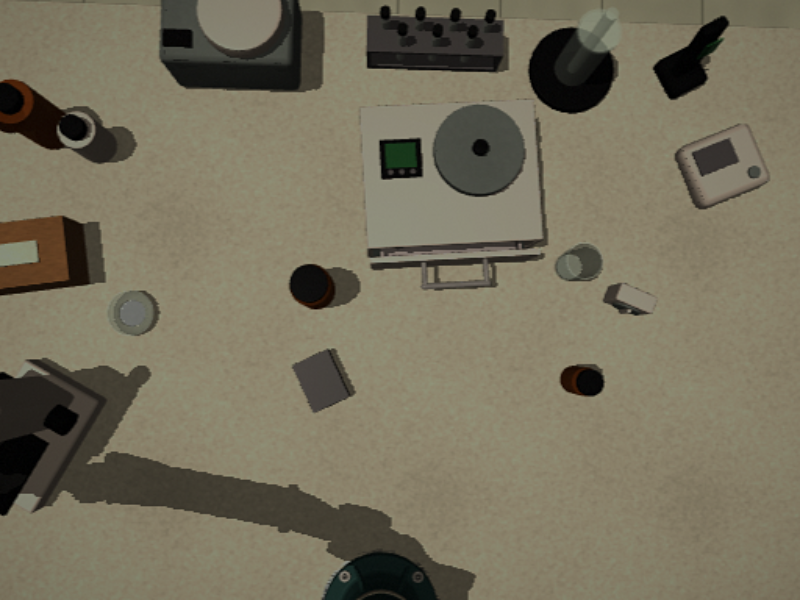

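View pics/scene0.png

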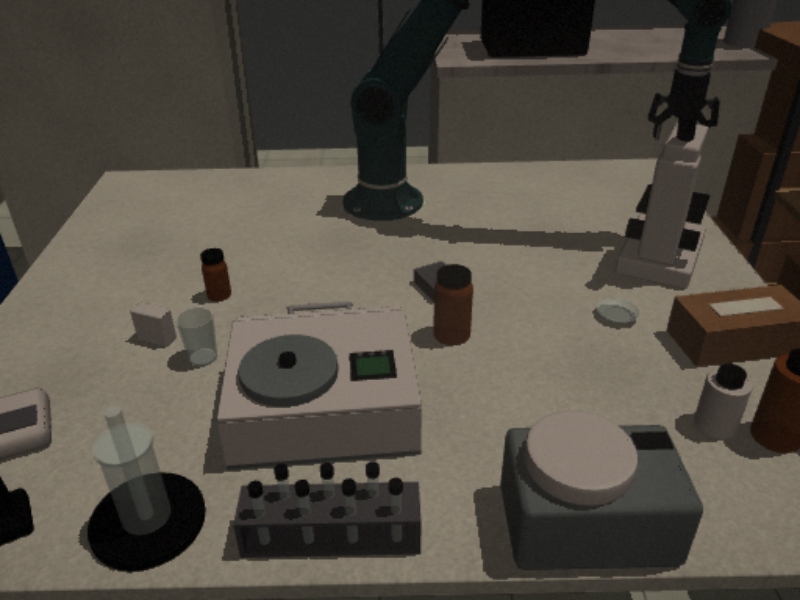

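```bash
cat > h.py <<'E'
import numpy as np, cv2
from scipy.spatial.transform import Rotation as R
from bench import manip, solver, sensors, snapshot, calibration
def cloud(n,d):
    c=calibration(n);K=c['K'];v,u=np.mgrid[:384,:512]
    x=(u-K[0,2])/K[0,0];y=(v-K[1,2])/K[1,1]
    P=np.stack([x*d,-y*d,-d],-1)
    return P@R.from_euler('xyz',c['rotation']).as_matrix().T+c['eye']
def ray(n,u,v,z):
    c=calibration(n);K=c['K']
    r=R.from_euler('xyz',c['rotation']).as_matrix()@[(u-K[0,2])/K[0,0],-(v-K[1,2])/K[1,1],-1]
    return c['eye']+r*(z-c['eye'][2])/r[2]
E
python3 - <<'E'
from h import *
f=np.load('top0.npz');P=cloud('top',f['d'])
print('bench z',np.median(P[200:300,250:300,2]))
s=1/1.5625
for nm,u,v,z in [('c1',362,108,.115),('c2',533,98,.115),('c3',542,240,.115),('c4',368,248,.115),('pL',372,267,.105),('pR',543,257,.105),('hL',424,286,.0905),('hR',493,286,.0905)]: print(nm,ray('top',u*s,v*s,z)[:2].round(4))
reg=(P[...,0]>.4)&(P[...,0]<1.1)&(abs(P[...,1])<.35)
def rect(lo,hi,reg=reg):
    m=((P[...,2]>lo)&(P[...,2]<hi)&reg).astype(np.uint8)
    m=cv2.morphologyEx(m,cv2.MORPH_OPEN,np.ones((5,5)))
    n,l,st,_=cv2.connectedComponentsWithStats(m);k=1+np.argmax(st[1:,4])
    return P[l==k]
q=rect(.108,.165);r=cv2.minAreaRect(q[:,:2].astype(np.float32));print('top',r,np.median(q[:,2]));print(cv2.boxPoints(r))
m=(P[...,2]>.07)&(P[...,2]<.1)&reg&(f['p'].mean(-1)>60)
m[:int(275*s)]=0;m[int(300*s):]=0;m[:,:int(415*s)]=0;m[:,int(500*s):]=0
h=P[m];print(len(h),np.median(h,0));
if len(h): print(cv2.minAreaRect(h[:,:2].astype(np.float32)))
# obstacles
for nm,u,v,z in [('big',313,285,.15),('small',588,382,.11),('beak',578,262,.0),('box',322,380,.035),('timer',632,297,.075)]: print(nm,ray('top',u*s,v*s,z)[:2].round(3))
E
```

```text
bench z 4.1034644516213525e-05
c1 [0.9385 0.0545]
c2 [ 0.9668 -0.2575]
c3 [ 0.7057 -0.2763]
c4 [0.6836 0.0383]
pL [0.6507 0.0304]
pR [ 0.6762 -0.281 ]
hL [ 0.6196 -0.0655]
hR [ 0.6224 -0.1926]
top ((0.8254169225692749, -0.10962571203708649), (0.2608042061328888, 0.32047614455223083), 4.3955159187316895) 0.11656829190947948
[[ 0.6831175   0.04014692]
 [ 0.70767915 -0.27938664]
 [ 0.96771634 -0.25939834]
 [ 0.9431547   0.06013522]]
180 [ 0.62615946 -0.12177985  0.08967185]
((0.6308246850967407, -0.12341343611478806), (0.02374929189682007, 0.1245884969830513), 2.1561877727508545)
big [0.612 0.131]
small [ 0.451 -0.363]
beak [ 0.682 -0.38 ]
box [0.441 0.121]
timer [ 0.609 -0.458]
```

```bash
cat >> h.py <<'E'
YAW=0.0766; F=np.array([.6954,-.1196]); X=np.array([np.cos(YAW),np.sin(YAW)]); Y=np.array([-X[1],X[0]])
def st(x,y,z): return np.r_[F+x*X+y*Y,z]
def frm(yaw): return [-np.pi/2,0,yaw]
def show(nm,*a):
    s=sensors.get_state();print(nm,round(s['time'],2),np.round(s['ee_pos'],4),np.round(s['contact_force'],1),round(s['grip_width'],4),*a)
def wrist_pix(P,s):
    c=calibration('wrist');K=c['K'];H=c['hand_eye']
    T=R.from_euler('xyz',s['orientation']).as_matrix().T@(np.asarray(P)-s['ee_pos'])
    q=H[:3,:3].T@(T-H[:3,3]); d=np.array([q[0],-q[1],-q[2]]);r=np.hypot(d[0],d[1]);th=np.arctan2(r,d[2])
    return K[:2,2]+K[0,0]*th*d[:2]/r
E
python3 - <<'E'
from h import *
f=np.load('scene0.npz');P=cloud('scene',f['d'])
m=(P[...,0]>.1)&(P[...,0]<.6)&(P[...,1]>.4)&(P[...,1]<.9)&(P[...,2]>.05)
for z in np.arange(.05,.5,.05):
    q=P[m&(P[...,2]>z)&(P[...,2]<z+.05)]
    if len(q): print(round(z,2),len(q),q.min(0).round(3),q.max(0).round(3))
for y in (YAW-np.pi/2,YAW+np.pi/2,YAW):
  for x in (-.075,-.22,-.1): print(y,x,np.round(solver.ik(st(x,0,.085),frm(y)),2) if solver.ik(st(x,0,.085),frm(y)) is not None else None)
E
```

```text
0.05 434 [0.374 0.548 0.05 ] [0.6   0.804 0.1  ]
0.1 834 [0.219 0.548 0.1  ] [0.456 0.76  0.15 ]
0.15 358 [0.396 0.572 0.15 ] [0.449 0.668 0.2  ]
0.2 378 [0.197 0.572 0.2  ] [0.449 0.669 0.249]
0.25 574 [0.19  0.571 0.25 ] [0.45 0.76 0.3 ]
0.3 813 [0.177 0.586 0.3  ] [0.434 0.759 0.35 ]
0.35 472 [0.195 0.591 0.35 ] [0.442 0.725 0.4  ]
0.4 353 [0.188 0.601 0.4  ] [0.426 0.728 0.45 ]
0.45 331 [0.197 0.655 0.45 ] [0.253 0.725 0.5  ]
-1.4941963267948966 -0.075 [-0.05  0.71  0.26  1.93 -0.33  0.54  0.51]
-1.4941963267948966 -0.22 [ 0.08  0.59  0.14  2.24 -0.24  0.33  0.51]
-1.4941963267948966 -0.1 [-0.03  0.69  0.24  1.99 -0.32  0.51  0.52]
1.6473963267948966 -0.075 [ 0.42  0.72 -0.42  1.91  0.49  0.61  2.9 ]
1.6473963267948966 -0.22 [ 0.61  0.65 -0.58  2.21  0.77  0.49  2.64]
1.6473963267948966 -0.1 [ 0.43  0.7  -0.42  1.96  0.5   0.58  2.89]
0.0766 -0.075 [ 0.16  0.69 -0.05  1.92  0.07  0.53  1.71]
0.0766 -0.22 [ 0.25  0.58 -0.08  2.23  0.14  0.33  1.69]
0.0766 -0.1 [ 0.18  0.67 -0.06  1.98  0.07  0.5   1.72]
```

Run:
```python
from h import *
manip.line_to([.135,.46,.33],velocity=.2); show('retr')
q=np.array(sensors.get_state()['joint_pos']); q[0]=0; manip.move_j(list(q)); show('swing')
manip.grip(.040)
manip.reach(list(st(-.075,-.003,.23)),frm(YAW-np.pi/2)); show('above')
s=sensors.get_state(); p,d=snapshot('wrist')
for y in (-.065,0,.065):
    u=wrist_pix(st(-.075,y,.085),s); print(u.round(1)); cv2.circle(p,tuple(int(v) for v in u),3,(255,0,0),1)
cv2.imwrite('pics/w1.png',cv2.cvtColor(p,cv2.COLOR_RGB2BGR))
```

```text
retr 1.54 [0.1352 0.4609 0.3298] [-0.7 -0.2 -0. ] 0.0852
swing 3.77 [ 0.4765 -0.0608  0.3298] [ 0.2  0.2 -1. ] 0.0851
above 5.05 [ 0.6201 -0.1278  0.2301] [-0.1  0.6  0.7] 0.04
[257.  247.2]
[257.1 183.7]
[257.2 113.2]
```

View pics/w1.png

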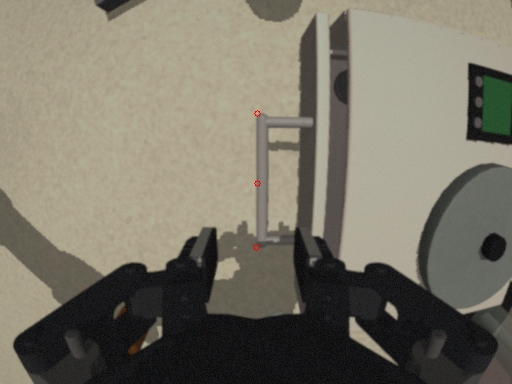

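Run:
```python
from h import *
manip.line_to(list(st(-.070,-.003,.23)),velocity=.1)
manip.line_to(list(st(-.070,-.003,.085)),velocity=.12); show('down')
manip.grip(0.0); show('grip')
for x in (-.12,-.17,-.19,-.198,-.204,-.209,-.213):
    manip.line_to(list(st(x,-.003,.085)),velocity=.08); show(x)
    f=sensors.get_state()['contact_force']
    if f[0]>15: break
p,d=snapshot('top'); np.savez('top1.npz',p=p,d=d); cv2.imwrite('pics/top1.png',cv2.cvtColor(p,cv2.COLOR_RGB2BGR))
```

```text
down 6.71 [ 0.6265 -0.1281  0.0858] [ 1.3 -0.3  0.1] 0.0399
grip 7.09 [ 0.6262 -0.128   0.0858] [-0.5  0.4  5.1] 0.009
-0.12 7.87 [ 0.577  -0.1319  0.0858] [1.5 0.3 7.4] 0.0092
-0.17 8.64 [ 0.5267 -0.1357  0.0857] [ 1.4 -0.9  8.7] 0.0089
-0.19 9.04 [ 0.5062 -0.1373  0.0857] [0.5 0.2 9.9] 0.0088
-0.198 9.29 [ 0.4992 -0.1379  0.0857] [2.1 1.5 9.1] 0.0089
-0.204 9.54 [ 0.4937 -0.1383  0.0857] [2.7 0.5 7.3] 0.0091
-0.209 9.79 [ 0.4891 -0.1387  0.0857] [4.1 0.9 8.2] 0.0091
-0.213 10.04 [ 0.4853 -0.139   0.0857] [ 4.  -0.1  7. ] 0.009
```

View pics/top1.png

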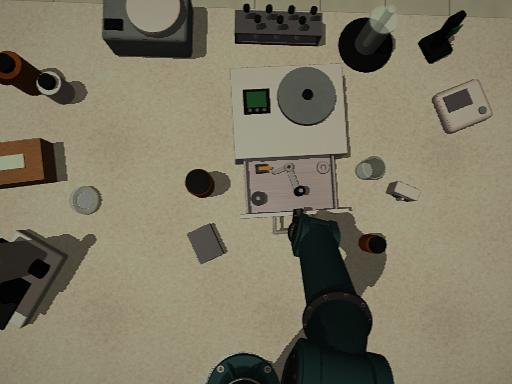

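Run:
```python
from h import *
for x in (-.217,-.221):
    manip.line_to(list(st(x,-.003,.085)),velocity=.08); show(x)
    if sensors.get_state()['contact_force'][0]>10: break
manip.grip(.040); show('open')
hx=(np.array(sensors.get_state()['ee_pos'][:2])-F)@X; print('hx',hx)
manip.line_to(list(st(hx,-.003,.20)),velocity=.2)
manip.reach(list(st(hx+.116,-.024,.22)),frm(YAW)); show('above roller')
s=sensors.get_state(); p,d=snapshot('wrist')
t,dt=snapshot('top'); np.savez('top2.npz',p=t,d=dt)
u=wrist_pix(st(hx+.116,-.024,.085),s); print(u.round(1)); cv2.circle(p,tuple(int(v) for v in u),3,(255,0,0),1)
np.savez('w2.npz',p=p,d=d)
cv2.imwrite('pics/w2.png',cv2.cvtColor(p,cv2.COLOR_RGB2BGR))
```

```text
-0.217 10.34 [ 0.4814 -0.1392  0.0857] [3.9 1.  7. ] 0.009
-0.221 10.59 [ 0.4804 -0.1394  0.0858] [7.9 1.  2.1] 0.0092
open 10.99 [ 0.4737 -0.1395  0.0846] [ 0.1  0.7 -0.4] 0.04
hx -0.22256740865952376
above roller 12.88 [ 0.5899 -0.1515  0.2187] [-0.2 -0.2 -1. ] 0.0401
[253.9 190.8]
```

View pics/w2.png

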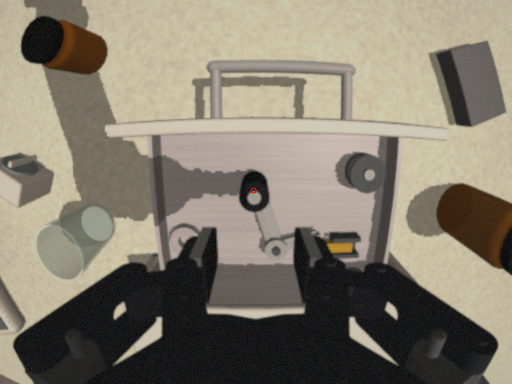

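Run:
```python
from h import *
manip.grip(.044)
manip.line_to(list(st(-.102,-.024,.20)),velocity=.1)
manip.line_to(list(st(-.102,-.024,.066)),velocity=.1); show('down')
for y in (-.018,-.012,-.004,.002,.008,.014,.020,.024):
    manip.line_to(list(st(-.103,y,.066)),velocity=.04); s=sensors.get_state()
    show(y,'Fy',round(float(Y@s['contact_force'][:2]),1),'y',round(float((np.array(s['ee_pos'][:2])-F)@Y),4))
for n in ('top','wrist'):
    p,d=snapshot(n); np.savez(n+'3.npz',p=p,d=d)
    q=p if n=='wrist' else cv2.resize(p[140:240,220:380],None,fx=5,fy=5,interpolation=cv2.INTER_CUBIC)
    cv2.imwrite(f'pics/{n}3.png',cv2.cvtColor(q,cv2.COLOR_RGB2BGR))
```

```text
down 15.05 [ 0.5961 -0.1514  0.0667] [ 0.1 -0.5  0.6] 0.0442
-0.018 15.35 [ 0.5942 -0.1449  0.0663] [1.  0.1 1. ] 0.0441 Fy 0.0 y -0.0175
-0.012 15.65 [ 0.5928 -0.142   0.0661] [-0.1 -5.5  0.5] 0.0444 Fy -5.5 y -0.0145
-0.004 16.0 [ 0.5904 -0.1353  0.0657] [-2.8 -6.   1. ] 0.0443 Fy -5.8 y -0.0076
0.002 16.3 [ 0.5893 -0.1307  0.0656] [-3.6 -8.6  2. ] 0.0438 Fy -8.3 y -0.003
0.008 16.6 [ 0.5883 -0.1257  0.0655] [-4.  -8.9  3.1] 0.0443 Fy -8.5 y 0.0022
0.014 16.9 [ 0.588  -0.1186  0.0655] [-3.2 -7.3  1.8] 0.0444 Fy -7.0 y 0.0092
0.02 17.2 [ 0.5876 -0.1124  0.0654] [-2.8 -8.2  0.7] 0.0438 Fy -8.0 y 0.0155
0.024 17.45 [ 0.587  -0.1086  0.0654] [-3.9 -8.2  1.6] 0.0439 Fy -7.8 y 0.0192
```

View pics/wrist3.png

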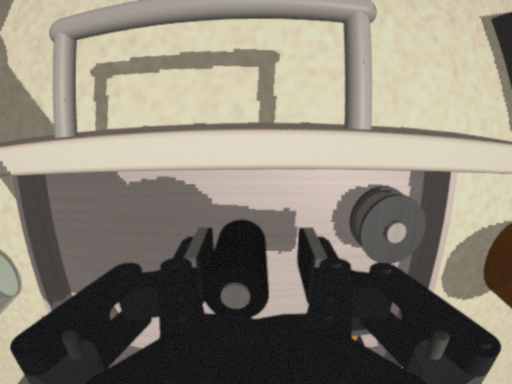

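View pics/top3.png

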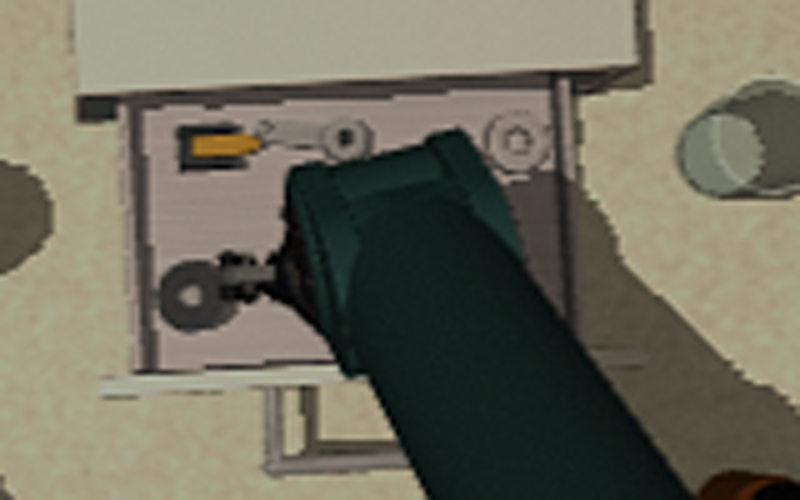

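Run:
```python
from h import *
for x,y in ((-.106,.026),(-.107,.029),(-.107,.032),(-.107,.035)):
    manip.line_to(list(st(x,y,.066)),velocity=.03); s=sensors.get_state()
    yy=float((np.array(s['ee_pos'][:2])-F)@Y)
    show(y,'Fy',round(float(Y@s['contact_force'][:2]),1),'y',round(yy,4))
    if yy>.0285: break
manip.pause(.5); show('hold')
s=sensors.get_state(); p,d=snapshot('wrist'); t,dt=snapshot('top'); sc,ds=snapshot('scene')
for y in (.008,.020): 
    u=wrist_pix(st(-.103,y,.085),s);print(y,u.round(1)); cv2.circle(p,tuple(int(v) for v in u),3,(255,0,0),1)
# drawer: panel top edge 105 mm: predicted front edge at fully out -.172
for yy in (-.12,.12):
    for xx in (-.172,-.160): u=wrist_pix(st(xx,yy,.105),s); cv2.circle(p,tuple(int(v) for v in u),3,(0,0,255),1)
cv2.imwrite('pics/w4.png',cv2.cvtColor(p,cv2.COLOR_RGB2BGR))
cv2.imwrite('pics/sc4.png',cv2.cvtColor(cv2.resize(sc,(800,600)),cv2.COLOR_RGB2BGR))
```

```text
0.026 17.82 [ 0.5867 -0.1065  0.0656] [-0.6 -7.9 -2. ] 0.0439 Fy -7.9 y 0.0213
0.029 18.07 [ 0.5865 -0.1036  0.0656] [ 1.4 -8.6 -4.7] 0.0436 Fy -8.7 y 0.0243
0.032 18.32 [ 0.5864 -0.1008  0.0656] [ 1.9 -8.4 -5. ] 0.044 Fy -8.5 y 0.0271
0.035 18.57 [ 0.5864 -0.098   0.0656] [ 2.3 -9.4 -4.9] 0.0437 Fy -9.5 y 0.0299
hold 19.07 [ 0.5864 -0.0983  0.0656] [ 2.4 -9.2 -4.8] 0.0442
0.008 [201.4 290. ]
0.02 [229.6 290.8]
```

View pics/w4.png

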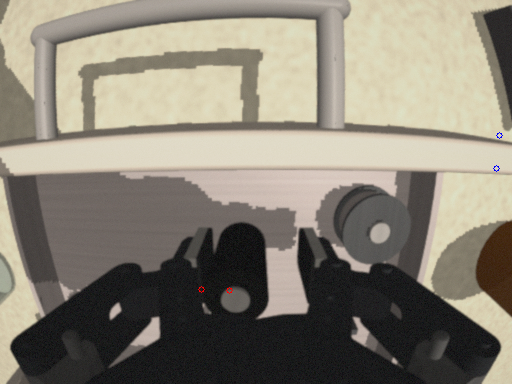

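View pics/sc4.png

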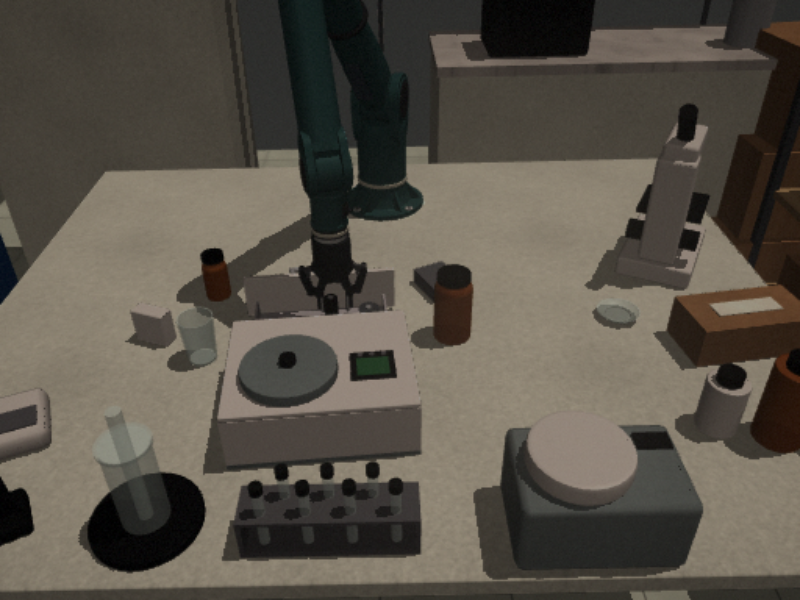

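Run:
```python
from h import *
show('pre'); manip.sign_off(); show('post')
```

```text
pre 19.23 [ 0.5864 -0.0983  0.0656] [ 3.2 -9.  -4.9] 0.0437
the job is handed in; nothing more can be done
the job is handed in; nothing more can be done
```

The job is handed in at about 19 s of the 42 s allowed. The drawer is pulled out to its end stop, and one finger is still holding the roller back past the click.

- **Drawer:** I gripped the bar handle and pulled until the arm stopped moving freely, with the handle about 216 mm in front of the machine. That matches fully out. In the last wrist picture the front panel was still within about 2 mm of that position.
- **Roller:** I lowered the open fingers over it and pushed to the stainer's +y with the -y finger. The force rose to 8.5 N, dipped to 7.0 N around the click, then rose to a steady 9 N. At that point the roller was about 21 to 22 mm past the middle line, going by both the tool position and the last wrist picture; 8 mm was needed and the stop is at 24 mm. After a 0.5 s hold the tool had moved only 0.3 mm.
- **Other things:** In the last scene picture the bottles, beaker, timer, slide box and dish stand upright where they were. I judged this by eye and did not measure it.

The handle was 5 mm farther back than my first estimate, which I corrected from the wrist camera before gripping. During the push a sideways force of up to 4 N built up in the drawer's closing direction, so I adjusted the tool position to relieve it, and the drawer did not close. No check failed at the end.

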